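# Re-home four mixed-up sensors in their colour-coded test sockets

### The job

All four sensors have been put in the wrong test sockets. Swap them round so that each stands upright and fully down in the socket of its own colour, parking a sensor in the empty black spare socket to make room; the black socket is empty again at the end. Set every sensor down gently instead of dropping it, and leave the black parts case where it is.

Things in the scene. Friction and masses are not known exactly. Their poses are not given: they have to be found in the camera images.
- red_mid (a point): The red sensor: loose upright steel cylinder with a red cap and red band, 84 mm tall in all, 0.13 to 0.25 kg. Body 36 mm across from 10 to 74 mm above its foot (cap included), foot flange 40 mm across, a dark 12 mm connector stud on the top 10 mm. The point is its centre, on the axis 42 mm above the foot; z runs up the axis.
- yellow_mid (a point): The yellow sensor: loose upright steel cylinder with a yellow cap and yellow band, 84 mm tall in all, 0.13 to 0.25 kg. Body 36 mm across from 10 to 74 mm above its foot (cap included), foot flange 40 mm across, a dark 12 mm connector stud on the top 10 mm. The point is its centre, on the axis 42 mm above the foot; z runs up the axis.
- green_mid (a point): The green sensor: loose upright steel cylinder with a green cap and green band, 84 mm tall in all, 0.13 to 0.25 kg. Body 36 mm across from 10 to 74 mm above its foot (cap included), foot flange 40 mm across, a dark 12 mm connector stud on the top 10 mm. The point is its centre, on the axis 42 mm above the foot; z runs up the axis.
- blue_mid (a point): The blue sensor: loose upright steel cylinder with a blue cap and blue band, 84 mm tall in all, 0.13 to 0.25 kg. Body 36 mm across from 10 to 74 mm above its foot (cap included), foot flange 40 mm across, a dark 12 mm connector stud on the top 10 mm. The point is its centre, on the axis 42 mm above the foot; z runs up the axis.
- red_seat (a point): The red test socket: fixed shallow round red dish, 72 mm outside and 62 mm inside diameter, on a light metal plate 84 x 84 mm. The point is the centre of the dish's inner floor, 14 mm above the bench; the rim stands 8 mm above this floor; z up. A sensor stands upright on the floor.
- yellow_seat (a point): The yellow test socket: fixed shallow round yellow dish, 72 mm outside and 62 mm inside diameter, on a light metal plate 84 x 84 mm. The point is the centre of the dish's inner floor, 14 mm above the bench; the rim stands 8 mm above this floor; z up. A sensor stands upright on the floor.
- green_seat (a point): The green test socket: fixed shallow round green dish, 72 mm outside and 62 mm inside diameter, on a light metal plate 84 x 84 mm. The point is the centre of the dish's inner floor, 14 mm above the bench; the rim stands 8 mm above this floor; z up. A sensor stands upright on the floor.
- blue_seat (a point): The blue test socket: fixed shallow round blue dish, 72 mm outside and 62 mm inside diameter, on a light metal plate 84 x 84 mm. The point is the centre of the dish's inner floor, 14 mm above the bench; the rim stands 8 mm above this floor; z up. A sensor stands upright on the floor.
- black_seat (a point): The black spare socket, empty at the start: fixed shallow round black dish, 72 mm outside and 62 mm inside diameter, on a light metal plate 84 x 84 mm. The point is the centre of the dish's inner floor, 14 mm above the bench; the rim stands 8 mm above this floor; z up. A sensor stands upright on the floor.
- case_mid (a point): Bystander: loose black parts case with a pale, clear lid, 90 x 130 x 42 mm, 0.5 kg. The point is its centre, 21 mm above the bench; its y axis is along the long side.
Things that resemble listed ones, but are neither listed nor needed, are in the scene too. What is shaped like the part that bears blue_seat but orange is not meant.

How it is judged:
By the outcome, as a careful person would: the job done as asked, in the order asked, and still so for the second after the job is handed in, with the robot touching nothing.
It also fails if it takes over 120 s, if anything falls off the work surface, if the arm or the gripper's body presses on something with over 40 N, if the wrist force passes 120 N, or if a joint passes its speed limit or range.

### The arm

A 7-joint arm with a two-finger parallel gripper is mounted at the origin on the work surface. World frame = base frame: x ahead of the robot, y to its left, z up, the work surface at z = 0. Lengths are in m, angles in rad, forces in N, time in s.
With the tool pointing down it reaches from about 0.425 to 0.925 m from the base axis. Payload 6.8 kg.
Tool frame: the origin (TCP) lies on the centre line of the jaws, within the pads' length; the fingertips stand 11 mm ahead of it and the grasp point (between the pads) lies 8 mm behind it; z points along the fingers, y is the direction in which the jaws open and shut (so a half turn about z gives the same grasp; the last joint's range is limited). The gripper opens to 85 mm and grips with 20 to 120 N. Pads are 22 mm wide; open, the fingers measure 114 mm over their backs; the gripper's body (76 mm by 85 mm) begins 54 mm behind the grasp point. The pads swing forward as they close: fully open they stand 13 mm farther back than shut.
Start: joints at [1.179, 0.477, 0.022, 1.555, -0.011, 1.109, -0.083], TCP at [0.189, -0.648, 0.242] pointing down, gripper open.
Joint ranges: [-2.96, 2.96], [-0.34, 2.1], [-1.41, 1.46], [0.24, 2.44], [-1.37, 4.51], [0.17, 1.92], [-2.96, 2.96]. Speed limits (rad/s): [2.39, 2.39, 3.14, 3.14, 3.14, 3.14, 3.14].

### API

Orientations are given as a rotation vector (axis times angle).
In Python, from bench import r gives the robot as it stands.
- The arm moves only by the tool send_rows, never from a script. Its argument "deltas" is a list of rows, each a list of 7 numbers: the opening, from 0 (shut) to 1 (fully open), then the shift along the tool's x, y, z as a fraction of full scale, then the turn, a rotation vector about the tool's x, y, z as a fraction of full scale. In form: [[hand, x, y, z, ax, ay, az], ...]. A call has 1 to 20 rows; each row is the pose to reach, as a shift and turn from the pose commanded when the call began, along the tool's axes at that moment, turning the shorter way round; what a row does not reach only later rows make up. Full scale, the value 1, is 150 mm for a shift and 180 degrees for a turn. A row lasts 1/12 s, in which the tool goes at most 41.7 mm and 7.16 degrees, less where a joint would pass 70% of its speed; a pose out of reach is approached as far as the arm can. A call with a number of a shift or a turn outside -1 to 1 is refused whole. A call with a gripper value outside its range is refused whole. The fingers move at their own pace and stop on an object; "squeeze" is the grip in N (left out, the last holds). Time passes only in rows, so rows that repeat a pose let the fingers close. It gives the time, the measured TCP pose, the force and the opening at its end, in the units of the state.
- r.get_obs(): the state, without advancing time (a new reading comes with each control period).
- r.grab_frame(name): name is "scene" or "top" or "wrist"; returns a dict with "pixels" (420x560x3 uint8, red, green, blue), "camera_matrix" (3x3 intrinsics, pixels), "dist_coeffs" ([k1, k2, p1, p2, k3] as OpenCV has them; the pictures are not rectified), "rvec" (rotation vector, rad) and "tvec" (3), from world to camera coordinates, as OpenCV has them. Camera axes: x right, y down, z forward; pixel columns grow to the right and rows downward; lengths in m; the calibration is good to about 2 mm. A picture is of the moment at which its call begins. There is no depth.
- r.hand_in(): hands the job in, once; it reports no verdict.
The state is a dict: "clock": time; "joints": joint angles; "qvel": joint speeds; "tau": joint torques, N m; "tcp_pos": TCP position; "orientation": TCP orientation; "contact_force": force on the tool from outside, world axes, zero at the start; "moment": the same for the moment, N m; "grip_width": finger opening in m.
Only numpy, scipy, OpenCV 4.12 (cv2) and the standard library are available. Lean on these libraries where they do the work, as an engineer would, in place of code of your own. Each camera call takes 0.05 s, during which the arm holds its last target. There are 200 camera calls.

## Working session

There is one attempt and no reset: what is moved stays moved. The work goes in short steps, Python scripts to look and compute and a tool call to move; the robot and the scene stay as the last step left them, time stands still between calls to the robot, and variables do not carry over. Pictures are saved under pics/ and viewed, about 12 in all and at most 16, crops included, and the job is handed in when it is done.

Besides the shell and the picture viewer there is one more tool, called after "Emit:" as a command line: name --pt "numbers of a row" for each row, then --argument value for the rest. send_rows: Moves the arm, as the interface text tells. Shift numbers are shares of 150 mm and turn numbers shares of 180 degrees, none past 1 either way. Its arguments: {"type":"object","properties":{"deltas":{"type":"array","items":{"type":"array","items":{"type":"number"}}},"squeeze":{"type":"number"}},"required":["deltas"]}

```bash
mkdir -p pics; ls; python3 - <<'E'
from bench import r
import cv2,numpy as np
o=r.get_obs();print({k:np.round(v,3).tolist() for k,v in o.items()})
for n in("top","scene"):
    f=r.grab_frame(n);cv2.imwrite(f"pics/{n}0.png",f["pixels"][:,:,::-1])
    print(n,f["camera_matrix"],f["dist_coeffs"],f["rvec"],f["tvec"])
E
```

```text
pics
{'clock': 0.0, 'joints': [1.179, 0.478, 0.022, 1.556, -0.011, 1.109, -0.083], 'qvel': [0.0, 0.001, -0.001, -0.001, 0.001, -0.001, 0.001], 'tau': [-0.0, -59.645, 1.608, -28.119, 0.012, 0.009, -0.0], 'tcp_pos': [0.189, -0.647, 0.241], 'orientation': [-3.108, -0.444, 0.001], 'contact_force': [-0.176, 0.747, 0.522], 'moment': [0.036, 0.043, -0.008], 'grip_width': 0.085}
top [[491.58409908   0.         276.18711741]
 [  0.         491.58409908 218.39038167]
 [  0.           0.           1.        ]] [-0.0249129  0.         0.         0.         0.       ] [ 2.18046305 -2.20466484  0.10398769] [-0.07553917  0.47961388  1.15202676]
scene [[453.10962711   0.         279.77320244]
 [  0.         453.10962711 208.04576652]
 [  0.           0.           1.        ]] [-0.07678511  0.          0.          0.          0.        ] [ 1.04506203  2.54241195 -0.92727181] [ 0.41503304 -0.18088996  1.3558108 ]
```

View pics/top0.png

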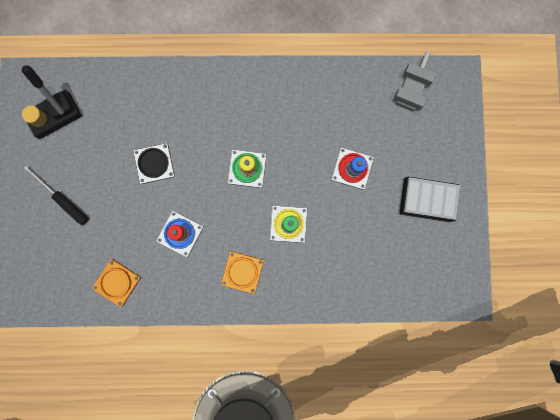

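View pics/scene0.png

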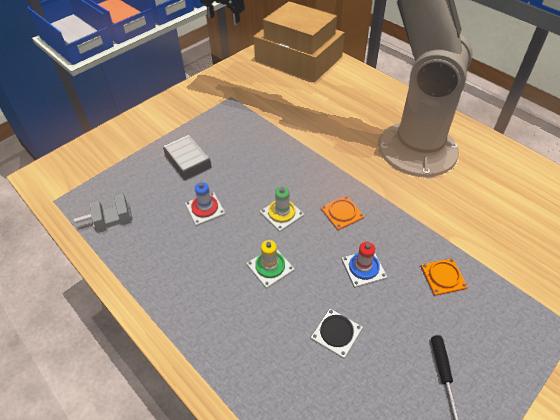

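The top view shows the empty black socket at (154,163). Yellow stands in the green socket (247,168), green in the yellow (289,224), blue in the red (353,168) and red in the blue (180,234).

These could be mistaken for sockets: the orange dishes at (116,282) and (243,272), the black device at (50,110) and the case at (431,199). I'll check in a close crop.

```bash
python3 - <<'E'
import cv2
a=cv2.imread("pics/top0.png")
cv2.imwrite("pics/c1.png",cv2.resize(a[138:262,128:388],None,fx=3,fy=3,interpolation=cv2.INTER_CUBIC))
E
```

```text
(no output)
```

View pics/c1.png

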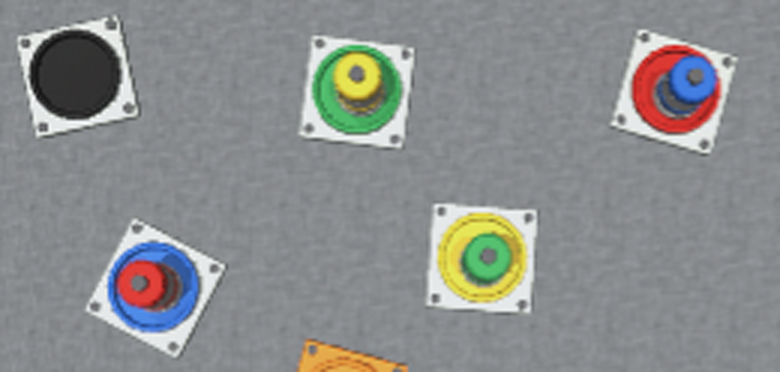

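The crop confirms it: round dishes on white plates, centred in the crop at black (75,74), green (357,89), red (676,89), yellow (482,258) and blue (154,287). Stud tops are at yellow (357,74), blue (694,77), green (487,256) and red (139,283).

```bash
cat > h.py <<'E'
from bench import r
import cv2,numpy as np
def world(f,px,z):
    R=cv2.Rodrigues(np.array(f["rvec"]))[0];t=np.array(f["tvec"]).ravel()
    n=cv2.undistortPoints(np.array([[px]],float),np.array(f["camera_matrix"]),np.array(f["dist_coeffs"]))[0,0]
    C=-R.T@t;d=R.T@np.array([n[0],n[1],1]);return C+d*(z-C[2])/d[2]
def proj(f,P):
    return cv2.projectPoints(np.array(P,float).reshape(-1,3),np.array(f["rvec"]),np.array(f["tvec"]),np.array(f["camera_matrix"]),np.array(f["dist_coeffs"]))[0][:,0]
E
python3 - <<'E'
from h import *
f=r.grab_frame("top");g=r.grab_frame("scene")
C={"black":(75,74,.022),"green":(357,89,.022),"red":(676,89,.022),"yellow":(482,258,.022),"blue":(154,287,.022),
"S_yellow":(357,74,.098),"S_blue":(694,77,.098),"S_green":(487,256,.098),"S_red":(139,283,.098)}
for k,(x,y,z) in C.items():
    p=world(f,((x+.5)/3-.5+128,(y+.5)/3-.5+138),z);print(k,p.round(4),"r",np.hypot(p[0],p[1]).round(3),"scene px",proj(g,p)[0].round(1))
w=r.grab_frame("wrist");cv2.imwrite("pics/w0.png",w["pixels"][:,:,::-1])
R=cv2.Rodrigues(np.array(w["rvec"]))[0];o=r.get_obs();T=cv2.Rodrigues(np.array(o["orientation"]))[0]
C=-R.T@np.array(w["tvec"]).ravel()
print("cam in tool",T.T@(C-o["tcp_pos"]),"\nR cam in tool\n",(T.T@R.T).round(3));print(T.round(3))
E
```

```text
black [0.6158 0.2127 0.022 ] r 0.652 scene px [336.6 327.1]
green [ 0.6017 -0.0116  0.022 ] r 0.602 scene px [269.8 261.3]
red [ 0.5996 -0.2668  0.022 ] r 0.656 scene px [204.3 203.4]
yellow [ 0.4656 -0.1095  0.022 ] r 0.478 scene px [281.7 208. ]
blue [0.4455 0.1493 0.022 ] r 0.47 scene px [363.9 262.4]
S_yellow [ 0.5993 -0.0146  0.098 ] r 0.599 scene px [268.4 241.6]
S_blue [ 0.595  -0.2669  0.098 ] r 0.652 scene px [201.3 183.1]
S_green [ 0.4622 -0.1098  0.098 ] r 0.475 scene px [282.1 187.8]
S_red [0.445  0.1469 0.098 ] r 0.469 scene px [367.4 243.2]
cam in tool [ 0.08356613  0.00098091 -0.13228226] 
R cam in tool
 [[-0.001 -0.945 -0.326]
 [ 1.    -0.001  0.   ]
 [-0.    -0.326  0.945]]
[[ 0.96   0.28  -0.   ]
 [ 0.28  -0.96   0.001]
 [-0.    -0.001 -1.   ]]
```

The scene view agrees: projected studs match what I see at about (269,241), (201,184), (282,187) and (367,243). I'll move toward the blue sensor and square the tool to the world axes on the way.

Emit:
send_rows --pt "1 0.15 -0.08 0 0 0 0.02" --pt "1 0.35 -0.18 0 0 0 0.04" --pt "1 0.55 -0.28 0 0 0 0.06" --pt "1 0.75 -0.38 0 0 0 0.08" --pt "1 0.92 -0.46 0 0 0 0.0904" --pt "1 1 -0.5 0 0 0 0.0904" --pt "1 1 -0.5 0 0 0 0.0904" --pt "1 1 -0.5 0 0 0 0.0904" --squeeze 40

```text
clock: 0.92
tcp_pos: [0.3118, -0.5342, 0.2423]
orientation: [3.141, 0.003, -0.001]
contact_force: [-0.5, -0.2, 0.4]
grip_width: 0.0852
```

Emit:
send_rows --pt "1 0.15 -0.14 0 0 0 0" --pt "1 0.32 -0.3 0 0 0 0" --pt "1 0.49 -0.46 0 0 0 0" --pt "1 0.66 -0.62 0 0 0 0" --pt "1 0.83 -0.78 0 0 0 0" --pt "1 0.945 -0.89 0 0 0 0"

```text
clock: 1.42
tcp_pos: [0.4548, -0.4001, 0.2423]
orientation: [3.142, -0.0, 0.001]
contact_force: [0.5, -0.1, -0.0]
grip_width: 0.0854
```

Emit:
send_rows --pt "1 0.15 -0.14 0 0 0 0" --pt "1 0.32 -0.3 0 0 0 0" --pt "1 0.49 -0.46 0 0 0 0" --pt "1 0.66 -0.62 0 0 0 0" --pt "1 0.83 -0.78 0.1 0 0 0" --pt "1 0.9 -0.85 0.2 0 0 0" --pt "1 0.945 -0.89 0.3 0 0 0" --pt "1 0.945 -0.89 0.3 0 0 0" --pt "1 0.945 -0.89 0.3 0 0 0"

```text
clock: 2.17
tcp_pos: [0.5935, -0.2694, 0.1958]
orientation: [3.141, -0.004, -0.006]
contact_force: [0.1, -0.4, 0.9]
grip_width: 0.0854
```

```bash
python3 - <<'E'
from h import *
w=r.grab_frame("wrist");a=w["pixels"][:,:,::-1].copy();o=r.get_obs();print(o["tcp_pos"],o["orientation"],o["joints"])
for p,c in (((.595,-.267,.098),(255,255,255)),((.5996,-.2668,.022),(0,255,255))):
    q=proj(w,p)[0];print(q);cv2.drawMarker(a,tuple(int(v) for v in q.round()),c,0,14,1)
cv2.imwrite("pics/w1.png",a)
E
```

```text
[ 0.59383045 -0.27016515  0.19703482] [ 3.14028586e+00 -5.83118429e-03 -2.72766067e-03] [ 0.39342405  0.48465283 -0.08681777  1.65112968  0.04984412  1.00917491
 -1.28455983]
[274.32804584 213.65112259]
[275.12427725 181.81624418]
```

View pics/w1.png

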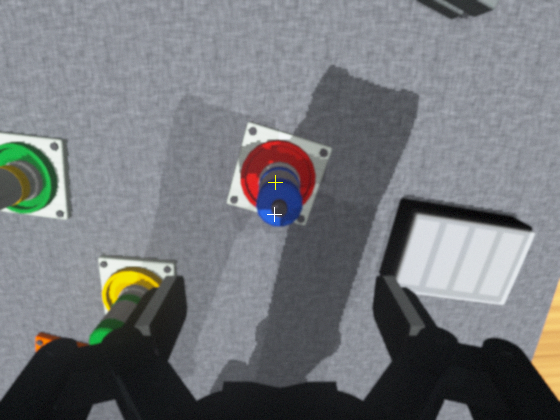

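The wrist view puts the blue stud at (279,208) against a predicted (274,214), and the red dish at (279,176) against (275,182). That's a steady offset of about 4 mm (+x, -y), well within the grip tolerance. I'll correct by about half and descend.

Emit:
send_rows --pt "1 0.02 0 0.1 0 0 0" --pt "1 0.02 0 0.25 0 0 0" --pt "1 0.02 0 0.4 0 0 0" --pt "1 0.02 0 0.55 0 0 0" --pt "1 0.02 0 0.7 0 0 0" --pt "1 0.02 0 0.83 0 0 0" --pt "1 0.02 0 0.92 0 0 0" --pt "1 0.02 0 0.96 0 0 0" --pt "1 0.02 0 0.96 0 0 0" --pt "0.2 0.02 0 0.96 0 0 0" --pt "0.2 0.02 0 0.96 0 0 0" --pt "0.2 0.02 0 0.96 0 0 0" --pt "0.2 0.02 0 0.96 0 0 0" --pt "0.2 0.02 0 0.96 0 0 0" --pt "0.2 0.02 0 0.96 0 0 0" --pt "0.2 0.02 0 0.96 0 0 0" --pt "0.2 0.02 0 0.96 0 0 0" --squeeze 40

```text
clock: 3.63
tcp_pos: [0.5993, -0.2674, 0.0545]
orientation: [3.141, -0.0, 0.003]
contact_force: [-1.9, -0.3, 5.9]
grip_width: 0.0348
```

Emit:
send_rows --pt "0.2 0 0 -0.05 0 0 0" --pt "0.2 0 0 -0.15 0 0 0" --pt "0.2 0 0 -0.28 0 0 0" --pt "0.2 0 0 -0.42 0 0 0" --pt "0.2 0 0 -0.56 0 0 0" --pt "0.2 0 0 -0.7 0 0 0" --pt "0.2 0 0 -0.8 0 0 0" --pt "0.2 0 -0.05 -0.85 0 0 0" --pt "0.2 0 -0.15 -0.85 0 0 0" --pt "0.2 0 -0.28 -0.85 0 0 0" --pt "0.2 0 -0.42 -0.85 0 0 0" --pt "0.2 0 -0.57 -0.85 0 0 0" --pt "0.2 0 -0.72 -0.85 0 0 0" --pt "0.2 0 -0.87 -0.85 0 0 0" --pt "0.2 0 -1 -0.85 0 0 0"

```text
clock: 4.88
tcp_pos: [0.5973, -0.1131, 0.1792]
orientation: [-3.14, -0.004, 0.005]
contact_force: [0.7, -0.8, -2.0]
grip_width: 0.0349
```

Emit:
send_rows --pt "0.2 0 -0.15 0 0 0 0" --pt "0.2 0 -0.3 0 0 0 0" --pt "0.2 0 -0.45 0 0 0 0" --pt "0.2 0 -0.6 0 0 0 0" --pt "0.2 0 -0.75 0 0 0 0" --pt "0.2 0 -0.88 0 0 0 0" --pt "0.2 0 -1 0 0 0 0"

```text
clock: 5.47
tcp_pos: [0.5967, 0.0364, 0.1792]
orientation: [-3.141, -0.004, 0.005]
contact_force: [0.6, 0.1, -1.2]
grip_width: 0.0349
```

Emit:
send_rows --pt "0.2 0 -0.15 0 0 0 0" --pt "0.2 0.02 -0.3 0 0 0 0" --pt "0.2 0.05 -0.45 0 0 0 0" --pt "0.2 0.07 -0.6 0 0 0 0" --pt "0.2 0.1 -0.75 0 0 0 0" --pt "0.2 0.13 -0.88 0 0 0 0" --pt "0.2 0.13 -0.98 0 0 0 0" --pt "0.2 0.13 -1 0 0 0 0"

```text
clock: 6.13
tcp_pos: [0.616, 0.188, 0.1795]
orientation: [-3.14, -0.009, 0.004]
contact_force: [-0.0, 0.6, -0.9]
grip_width: 0.0353
```

Emit:
send_rows --pt "0.2 0 -0.08 0 0 0 0" --pt "0.2 0 -0.15 0 0 0 0" --pt "0.2 0 -0.195 0 0 0 0" --pt "0.2 0 -0.195 0 0 0 0" --pt "0.2 0 -0.195 0 0 0 0"

```text
clock: 6.55
tcp_pos: [0.6181, 0.2121, 0.1808]
orientation: [3.141, -0.0, -0.0]
contact_force: [-0.2, -0.4, -2.4]
grip_width: 0.0351
```

```bash
cat >> h.py <<'E'
T={"black":(.618,.211),"green":(.604,-.013),"red":(.602,-.268),"yellow":(.468,-.111),"blue":(.4475,.148)}
def look(n,pts):
    w=r.grab_frame("wrist");a=w["pixels"][:,:,::-1].copy();o=r.get_obs();print(np.round(o["tcp_pos"],4),np.round(o["orientation"],3),np.round(o["contact_force"],1),o["grip_width"])
    for p in pts:
        q=proj(w,p)[0];print(q);cv2.drawMarker(a,tuple(int(v) for v in q.round()),(255,0,255),0,14,1)
    cv2.imwrite(f"pics/{n}.png",a)
E
python3 -c "
from h import *
look('w2',[T['black']+(.022,)])"
```

```text
[0.6183 0.2113 0.1808] [ 3.141e+00 -2.000e-03  0.000e+00] [ 0.2 -0.3 -3. ] 0.03518502789158877
[279.14842997 193.15426739]
```

View pics/w2.png

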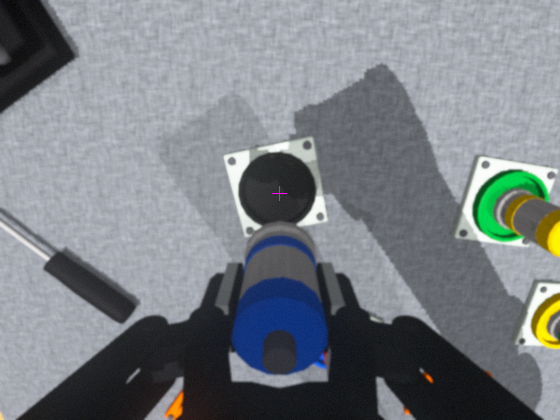

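The sensor hangs upright in the jaws. The black dish centre is at (277,190), within about 3 mm of the target. Lowering slowly.

Emit:
send_rows --pt "0.2 0.01 0 0.08 0 0 0" --pt "0.2 0.01 0 0.2 0 0 0" --pt "0.2 0.01 0 0.34 0 0 0" --pt "0.2 0.01 0 0.48 0 0 0" --pt "0.2 0.01 0 0.6 0 0 0" --pt "0.2 0.01 0 0.69 0 0 0" --pt "0.2 0.01 0 0.75 0 0 0" --pt "0.2 0.01 0 0.78 0 0 0" --pt "0.2 0.01 0 0.8 0 0 0" --pt "0.2 0.01 0 0.815 0 0 0" --pt "0.2 0.01 0 0.83 0 0 0" --pt "0.2 0.01 0 0.838 0 0 0" --pt "0.2 0.01 0 0.845 0 0 0" --pt "0.2 0.01 0 0.845 0 0 0" --pt "0.2 0.01 0 0.845 0 0 0"

```text
clock: 7.85
tcp_pos: [0.6201, 0.2123, 0.0546]
orientation: [-3.141, 0.0, -0.002]
contact_force: [0.0, 0.8, -0.5]
grip_width: 0.0353
```

Emit:
send_rows --pt "0.2 0 0 0.004 0 0 0" --pt "0.2 0 0 0.008 0 0 0" --pt "0.2 0 0 0.008 0 0 0" --pt "0.2 0 0 0.008 0 0 0"

```text
clock: 8.18
tcp_pos: [0.6202, 0.2123, 0.0545]
orientation: [-3.141, 0.001, -0.002]
contact_force: [-3.8, -2.0, 8.9]
grip_width: 0.0349
```

Emit:
send_rows --pt "0.45 0 0 0.005 0 0 0" --pt "0.5 0 0 0.005 0 0 0" --pt "0.6 0 0 0 0 0 0" --pt "0.8 0 0 0 0 0 0" --pt "1 0 0 0 0 0 0" --pt "1 0 0 0 0 0 0" --pt "1 0 0 0 0 0 0" --pt "1 0 0 -0.1 0 0 0" --pt "1 0 0 -0.25 0 0 0" --pt "1 0 0 -0.42 0 0 0" --pt "1 0 0 -0.6 0 0 0" --pt "1 0 0 -0.77 0 0 0" --pt "1 0 0 -0.85 0 0 0" --pt "1 -0.15 0.05 -0.85 0 0 0" --pt "1 -0.32 0.12 -0.85 0 0 0" --pt "1 -0.5 0.2 -0.85 0 0 0" --pt "1 -0.68 0.27 -0.85 0 0 0" --pt "1 -0.85 0.35 -0.85 0 0 0" --pt "1 -0.97 0.43 -0.85 0 0 0" --pt "1 -0.97 0.43 -0.85 0 0 0"

```text
clock: 9.85
tcp_pos: [0.4701, 0.1448, 0.1793]
orientation: [3.139, -0.002, -0.006]
contact_force: [0.0, 0.1, -0.1]
grip_width: 0.0856
```

Emit:
send_rows --pt "1 -0.1 0 0 0 0 0" --pt "1 -0.173 0 0 0 0 0" --pt "1 -0.173 0 0 0 0 0" --pt "1 -0.173 0 0 0 0 0" --pt "1 -0.173 0 0 0 0 0"

```text
clock: 10.27
tcp_pos: [0.449, 0.148, 0.1804]
orientation: [-3.141, -0.0, -0.001]
contact_force: [0.7, -0.6, 0.4]
grip_width: 0.0856
```

```bash
python3 -c "
from h import *
look('w3',[(.447,.146,.098),T['blue']+(.022,)])"
```

```text
[0.449  0.1479 0.1804] [-3.141e+00  0.000e+00 -1.000e-03] [ 0.   0.8 -0.1] 0.08545315752131752
[280.56342466 226.30949882]
[278.03328075 194.79668593]
```

View pics/w3.png

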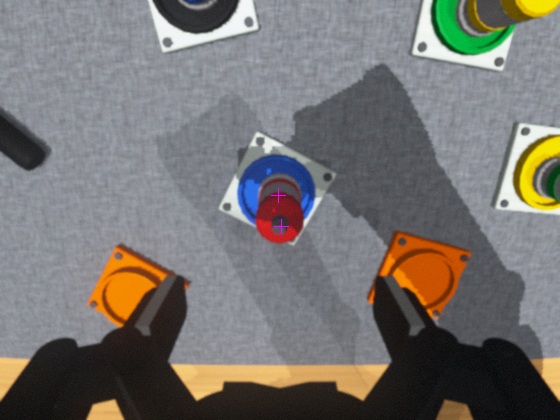

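The red stud at (280,225) matches the prediction (281,226). Descending and gripping.

Emit:
send_rows --pt "1 0 0 0.1 0 0 0" --pt "1 0 0 0.25 0 0 0" --pt "1 0 0 0.4 0 0 0" --pt "1 0 0 0.55 0 0 0" --pt "1 0 0 0.7 0 0 0" --pt "1 0 0 0.8 0 0 0" --pt "1 0 0 0.84 0 0 0" --pt "1 0 0 0.84 0 0 0" --pt "0.2 0 0 0.84 0 0 0" --pt "0.2 0 0 0.84 0 0 0" --pt "0.2 0 0 0.84 0 0 0" --pt "0.2 0 0 0.84 0 0 0" --pt "0.2 0 0 0.84 0 0 0" --pt "0.2 0 0 0.84 0 0 0" --pt "0.2 0 0 0.84 0 0 0" --pt "0.2 0 0 0.84 0 0 0"

```text
clock: 11.65
tcp_pos: [0.4489, 0.148, 0.0553]
orientation: [-3.141, 0.0, -0.003]
contact_force: [-0.3, 0.3, 5.7]
grip_width: 0.0355
```

Emit:
send_rows --pt "0.2 0 0 -0.05 0 0 0" --pt "0.2 0 0 -0.15 0 0 0" --pt "0.2 0 0 -0.28 0 0 0" --pt "0.2 0 0 -0.42 0 0 0" --pt "0.2 0 0 -0.56 0 0 0" --pt "0.2 0 0 -0.7 0 0 0" --pt "0.2 0 0 -0.8 0 0 0" --pt "0.2 0.05 0.05 -0.85 0 0 0" --pt "0.2 0.12 0.15 -0.85 0 0 0" --pt "0.2 0.2 0.28 -0.85 0 0 0" --pt "0.2 0.28 0.42 -0.85 0 0 0" --pt "0.2 0.35 0.57 -0.85 0 0 0" --pt "0.2 0.42 0.72 -0.85 0 0 0" --pt "0.2 0.48 0.87 -0.85 0 0 0" --pt "0.2 0.53 1 -0.85 0 0 0"

```text
clock: 12.9
tcp_pos: [0.5277, -0.0042, 0.1822]
orientation: [3.141, -0.002, -0.0]
contact_force: [0.6, 0.1, -2.4]
grip_width: 0.0348
```

Emit:
send_rows --pt "0.2 0.07 0.15 0 0 0 0" --pt "0.2 0.14 0.3 0 0 0 0" --pt "0.2 0.21 0.45 0 0 0 0" --pt "0.2 0.28 0.6 0 0 0 0" --pt "0.2 0.35 0.75 0 0 0 0" --pt "0.2 0.42 0.88 0 0 0 0" --pt "0.2 0.5 1 0 0 0 0"

```text
clock: 13.48
tcp_pos: [0.6021, -0.154, 0.1821]
orientation: [3.142, -0.002, -0.002]
contact_force: [0.4, -0.4, -1.3]
grip_width: 0.0354
```

Emit:
send_rows --pt "0.2 0 0.15 0 0 0 0" --pt "0.2 0 0.3 0 0 0 0" --pt "0.2 0 0.45 0 0 0 0" --pt "0.2 0 0.6 0 0 0 0" --pt "0.2 0 0.7 0 0 0 0" --pt "0.2 0 0.76 0 0 0 0" --pt "0.2 0 0.76 0 0 0 0" --pt "0.2 0 0.76 0 0 0 0" --pt "0.2 0 0.76 0 0 0 0"

```text
clock: 14.23
tcp_pos: [0.603, -0.2642, 0.1818]
orientation: [-3.14, -0.003, 0.0]
contact_force: [0.1, -0.4, -1.8]
grip_width: 0.0347
```

```bash
python3 -c "
from h import *
look('w4',[T['red']+(.022,)])"
```

```text
[ 0.6031 -0.2641  0.1818] [-3.14  -0.004 -0.   ] [ 0.1  0.3 -2. ] 0.034951981264608585
[282.4600468  193.78713121]
```

View pics/w4.png

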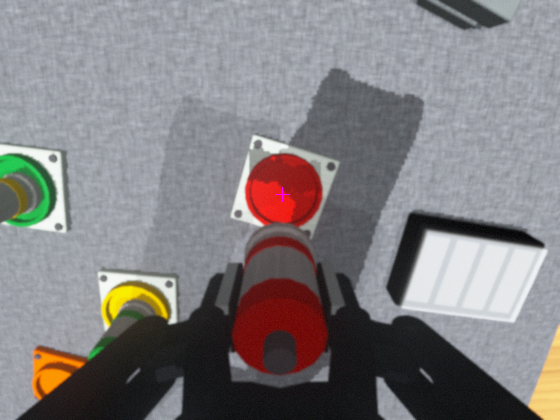

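The red dish centre is at (284,190), so I'll shift about 4 mm in -y and 1.5 mm in +x, then lower.

Emit:
send_rows --pt "0.2 0.01 0.02 0.08 0 0 0" --pt "0.2 0.01 0.027 0.2 0 0 0" --pt "0.2 0.01 0.027 0.34 0 0 0" --pt "0.2 0.01 0.027 0.48 0 0 0" --pt "0.2 0.01 0.027 0.6 0 0 0" --pt "0.2 0.01 0.027 0.69 0 0 0" --pt "0.2 0.01 0.027 0.75 0 0 0" --pt "0.2 0.01 0.027 0.78 0 0 0" --pt "0.2 0.01 0.027 0.8 0 0 0" --pt "0.2 0.01 0.027 0.815 0 0 0" --pt "0.2 0.01 0.027 0.83 0 0 0" --pt "0.2 0.01 0.027 0.838 0 0 0" --pt "0.2 0.01 0.027 0.845 0 0 0" --pt "0.2 0.01 0.027 0.848 0 0 0" --pt "0.2 0.01 0.027 0.848 0 0 0" --pt "0.2 0.01 0.027 0.848 0 0 0"

```text
clock: 15.62
tcp_pos: [0.6045, -0.2706, 0.0554]
orientation: [3.141, -0.001, 0.002]
contact_force: [-1.2, -0.0, 3.4]
grip_width: 0.035
```

Emit:
send_rows --pt "0.45 0 0 0 0 0 0" --pt "0.5 0 0 0 0 0 0" --pt "0.6 0 0 0 0 0 0" --pt "0.8 0 0 0 0 0 0" --pt "1 0 0 0 0 0 0" --pt "1 0 0 0 0 0 0" --pt "1 0 0 0 0 0 0" --pt "1 0 0 -0.1 0 0 0" --pt "1 0 0 -0.25 0 0 0" --pt "1 0 0 -0.42 0 0 0" --pt "1 0 0 -0.6 0 0 0" --pt "1 0 0 -0.77 0 0 0" --pt "1 0 0 -0.85 0 0 0" --pt "1 0 -0.15 -0.85 0 0 0" --pt "1 0 -0.32 -0.85 0 0 0" --pt "1 0 -0.5 -0.85 0 0 0" --pt "1 0 -0.68 -0.85 0 0 0" --pt "1 0 -0.85 -0.85 0 0 0" --pt "1 0 -1 -0.85 0 0 0"

```text
clock: 17.2
tcp_pos: [0.6037, -0.1183, 0.1815]
orientation: [-3.141, -0.001, 0.001]
contact_force: [0.3, 0.1, 0.8]
grip_width: 0.0854
```

Emit:
send_rows --pt "1 0 -0.2 0 0 0 0" --pt "1 0 -0.4 0 0 0 0" --pt "1 0.02 -0.6 0 0 0 0" --pt "1 0.05 -0.8 0 0 0 0" --pt "1 0.1 -1 0 0 0 0"

```text
clock: 17.62
tcp_pos: [0.6184, 0.0309, 0.1815]
orientation: [3.141, -0.0, -0.002]
contact_force: [0.4, 0.2, 0.2]
grip_width: 0.0855
```

Emit:
send_rows --pt "1 0 -0.2 0 0 0 0" --pt "1 0 -0.4 0 0 0 0" --pt "1 0 -0.6 0 0 0 0" --pt "1 0 -0.8 0 0 0 0" --pt "1 0 -1 0 0 0 0"

```text
clock: 18.03
tcp_pos: [0.6187, 0.1809, 0.1814]
orientation: [3.141, -0.0, -0.001]
contact_force: [0.9, 0.1, 0.2]
grip_width: 0.0855
```

Emit:
send_rows --pt "1 0 -0.15 0 0 0 0" --pt "1 0 -0.2 0 0 0 0" --pt "1 0 -0.2 0 0 0 0" --pt "1 0 -0.2 0 0 0 0" --pt "1 0 -0.2 0 0 0 0"

```text
clock: 18.45
tcp_pos: [0.6196, 0.2069, 0.1818]
orientation: [3.14, -0.005, -0.001]
contact_force: [0.5, 0.4, -0.4]
grip_width: 0.0854
```

```bash
python3 -c "
from h import *
look('w5',[(.620,.211,.098),T['black']+(.022,)])
f=r.grab_frame('top')['pixels'][:,:,::-1];a=cv2.imread('pics/w5.png');c=cv2.resize(f[138:262,128:388],(560,267))
c=cv2.resize(f[135:262,120:390],None,fx=2,fy=2);b=np.zeros((254,560,3),np.uint8);b[:,:540]=c
cv2.imwrite('pics/w5.png',np.vstack([a[80:400],b]))"
```

```text
[0.6197 0.2068 0.1819] [ 3.14  -0.005 -0.   ] [-0.4  0.1 -0.7] 0.08555335959915565
[271.58671993 222.36623244]
[273.23476675 194.40031055]
```

View pics/w5.png

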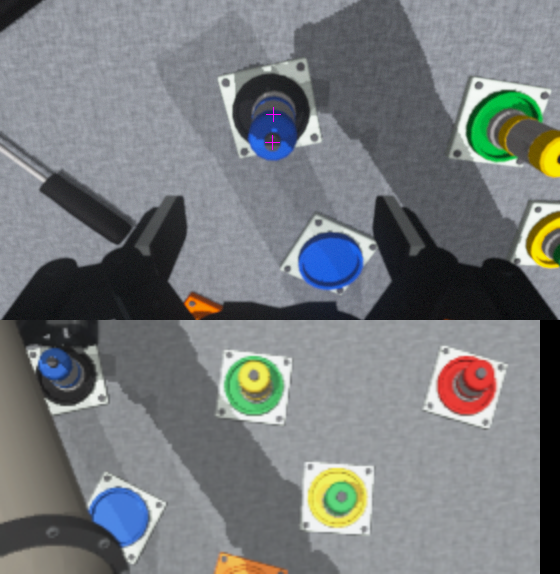

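Red stands upright in the red dish (bottom half, 481,373). Blue stands in black with its stud at the predicted spot. I'll shift +5 mm in y and grip.

Emit:
send_rows --pt "1 0 -0.03 0.1 0 0 0" --pt "1 0 -0.03 0.25 0 0 0" --pt "1 0 -0.03 0.4 0 0 0" --pt "1 0 -0.03 0.55 0 0 0" --pt "1 0 -0.03 0.7 0 0 0" --pt "1 0 -0.03 0.8 0 0 0" --pt "1 0 -0.03 0.845 0 0 0" --pt "1 0 -0.03 0.845 0 0 0" --pt "0.2 0 -0.03 0.845 0 0 0" --pt "0.2 0 -0.03 0.845 0 0 0" --pt "0.2 0 -0.03 0.845 0 0 0" --pt "0.2 0 -0.03 0.845 0 0 0" --pt "0.2 0 -0.03 0.845 0 0 0" --pt "0.2 0 -0.03 0.845 0 0 0" --pt "0.2 0 -0.03 0.845 0 0 0" --pt "0.2 0 -0.03 0.845 0 0 0"

```text
clock: 19.88
tcp_pos: [0.62, 0.2141, 0.0567]
orientation: [-3.141, 0.001, -0.003]
contact_force: [-0.7, -0.5, 5.7]
grip_width: 0.0356
```

Emit:
send_rows --pt "0.2 0 0 -0.05 0 0 0" --pt "0.2 0 0 -0.15 0 0 0" --pt "0.2 0 0 -0.28 0 0 0" --pt "0.2 0 0 -0.42 0 0 0" --pt "0.2 0 0 -0.56 0 0 0" --pt "0.2 0 0 -0.7 0 0 0" --pt "0.2 0 0 -0.8 0 0 0" --pt "0.2 -0.05 0.03 -0.85 0 0 0" --pt "0.2 -0.15 0.07 -0.85 0 0 0" --pt "0.2 -0.28 0.13 -0.85 0 0 0" --pt "0.2 -0.42 0.2 -0.85 0 0 0" --pt "0.2 -0.57 0.27 -0.85 0 0 0" --pt "0.2 -0.72 0.33 -0.85 0 0 0" --pt "0.2 -0.87 0.39 -0.85 0 0 0" --pt "0.2 -1 0.43 -0.85 0 0 0"

```text
clock: 21.13
tcp_pos: [0.4664, 0.1479, 0.1822]
orientation: [3.14, -0.001, -0.003]
contact_force: [-0.9, 0.4, -1.2]
grip_width: 0.0351
```

Emit:
send_rows --pt "0.2 -0.08 0 0 0 0 0" --pt "0.2 -0.13 0 0 0 0 0" --pt "0.2 -0.13 0 0 0 0 0" --pt "0.2 -0.13 0 0 0 0 0" --pt "0.2 -0.13 0 0 0 0 0"

```text
clock: 21.55
tcp_pos: [0.4508, 0.1502, 0.1831]
orientation: [-3.141, -0.0, -0.002]
contact_force: [-0.4, -0.2, -1.8]
grip_width: 0.0351
```

```bash
python3 -c "
from h import *
look('w6',[T['blue']+(.022,)])"
```

```text
[0.4508 0.1502 0.183 ] [-3.141e+00  0.000e+00 -1.000e-03] [-0.1 -0.2 -3. ] 0.03514149581086387
[280.55886023 196.01146707]
```

View pics/w6.png

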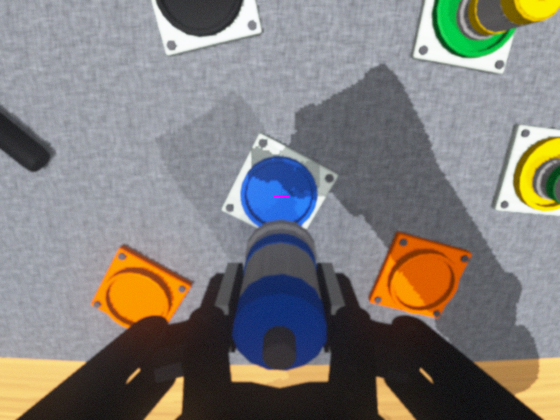

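The blue dish centre at (279,192) lies under the TCP. Lowering.

Emit:
send_rows --pt "0.2 0 0 0.08 0 0 0" --pt "0.2 0 0 0.2 0 0 0" --pt "0.2 0 0 0.34 0 0 0" --pt "0.2 0 0 0.48 0 0 0" --pt "0.2 0 0 0.6 0 0 0" --pt "0.2 0 0 0.69 0 0 0" --pt "0.2 0 0 0.75 0 0 0" --pt "0.2 0 0 0.78 0 0 0" --pt "0.2 0 0 0.8 0 0 0" --pt "0.2 0 0 0.815 0 0 0" --pt "0.2 0 0 0.83 0 0 0" --pt "0.2 0 0 0.838 0 0 0" --pt "0.2 0 0 0.845 0 0 0" --pt "0.2 0 0 0.848 0 0 0" --pt "0.2 0 0 0.848 0 0 0" --pt "0.2 0 0 0.848 0 0 0"

```text
clock: 22.93
tcp_pos: [0.4502, 0.1498, 0.0566]
orientation: [-3.141, 0.001, -0.002]
contact_force: [-0.2, -0.8, 4.9]
grip_width: 0.0352
```

Emit:
send_rows --pt "0.45 0 0 0 0 0 0" --pt "0.5 0 0 0 0 0 0" --pt "0.6 0 0 0 0 0 0" --pt "0.8 0 0 0 0 0 0" --pt "1 0 0 0 0 0 0" --pt "1 0 0 0 0 0 0" --pt "1 0 0 0 0 0 0" --pt "1 0 0 -0.1 0 0 0" --pt "1 0 0 -0.25 0 0 0" --pt "1 0 0 -0.42 0 0 0" --pt "1 0 0 -0.6 0 0 0" --pt "1 0 0 -0.77 0 0 0" --pt "1 0 0 -0.84 0 0 0" --pt "1 0.12 0.13 -0.84 0 0 0" --pt "1 0.26 0.28 -0.84 0 0 0" --pt "1 0.42 0.44 -0.84 0 0 0" --pt "1 0.58 0.6 -0.84 0 0 0" --pt "1 0.74 0.76 -0.84 0 0 0" --pt "1 0.9 0.9 -0.84 0 0 0" --pt "1 1 1 -0.84 0 0 0"

```text
clock: 24.6
tcp_pos: [0.6014, -0.0034, 0.181]
orientation: [3.14, -0.004, 0.0]
contact_force: [0.8, -0.3, 1.1]
grip_width: 0.0855
```

Emit:
send_rows --pt "1 0.01 0.09 0 0 0 0" --pt "1 0.01 0.09 0 0 0 0" --pt "1 0.01 0.09 0 0 0 0" --pt "1 0.01 0.09 0 0 0 0"

```text
clock: 24.93
tcp_pos: [0.6, -0.0123, 0.1814]
orientation: [-3.141, -0.002, 0.002]
contact_force: [-0.2, 0.2, -0.0]
grip_width: 0.0855
```

```bash
python3 -c "
from h import *
look('w7',[(.602,-.0155,.098),T['green']+(.022,)])"
```

```text
[ 0.6001 -0.012   0.1816] [-3.141e+00 -3.000e-03  1.000e-03] [-0.2  0.2 -0.5] 0.08557273991132959
[282.32475083 220.29179709]
[278.8681914  188.41567356]
```

View pics/w7.png

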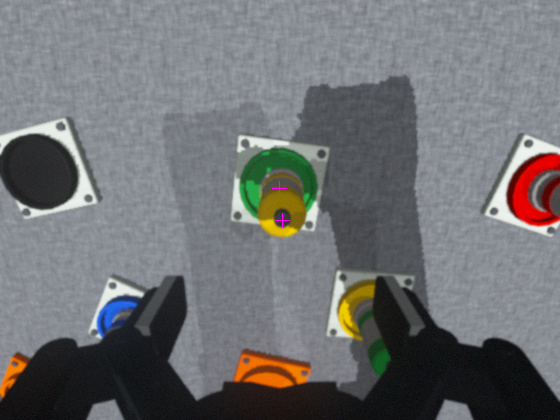

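The yellow stud at (282,218) matches. I'll nudge 2-3 mm, descend and grip.

Emit:
send_rows --pt "1 0.015 0.02 0.1 0 0 0" --pt "1 0.015 0.02 0.25 0 0 0" --pt "1 0.015 0.02 0.4 0 0 0" --pt "1 0.015 0.02 0.55 0 0 0" --pt "1 0.015 0.02 0.7 0 0 0" --pt "1 0.015 0.02 0.8 0 0 0" --pt "1 0.015 0.02 0.845 0 0 0" --pt "1 0.015 0.02 0.845 0 0 0" --pt "0.2 0.015 0.02 0.845 0 0 0" --pt "0.2 0.015 0.02 0.845 0 0 0" --pt "0.2 0.015 0.02 0.845 0 0 0" --pt "0.2 0.015 0.02 0.845 0 0 0" --pt "0.2 0.015 0.02 0.845 0 0 0" --pt "0.2 0.015 0.02 0.845 0 0 0" --pt "0.2 0.015 0.02 0.845 0 0 0" --pt "0.2 0.015 0.02 0.845 0 0 0"

```text
clock: 26.32
tcp_pos: [0.6042, -0.0166, 0.0562]
orientation: [-3.141, 0.0, -0.003]
contact_force: [-0.3, 1.2, 6.5]
grip_width: 0.035
```

Emit:
send_rows --pt "0.2 0 0 -0.05 0 0 0" --pt "0.2 0 0 -0.15 0 0 0" --pt "0.2 0 0 -0.28 0 0 0" --pt "0.2 0 0 -0.42 0 0 0" --pt "0.2 0 0 -0.56 0 0 0" --pt "0.2 0 0 -0.7 0 0 0" --pt "0.2 0 0 -0.8 0 0 0" --pt "0.2 0 -0.05 -0.85 0 0 0" --pt "0.2 0 -0.15 -0.85 0 0 0" --pt "0.2 0.02 -0.28 -0.85 0 0 0" --pt "0.2 0.04 -0.42 -0.85 0 0 0" --pt "0.2 0.06 -0.57 -0.85 0 0 0" --pt "0.2 0.08 -0.72 -0.85 0 0 0" --pt "0.2 0.1 -0.87 -0.85 0 0 0" --pt "0.2 0.1 -1 -0.85 0 0 0"

```text
clock: 27.57
tcp_pos: [0.618, 0.1355, 0.1819]
orientation: [-3.141, -0.001, 0.002]
contact_force: [-0.4, -0.3, -1.8]
grip_width: 0.0352
```

Emit:
send_rows --pt "0.2 0 -0.15 0 0 0 0" --pt "0.2 0 -0.3 0 0 0 0" --pt "0.2 0 -0.42 0 0 0 0" --pt "0.2 0 -0.5 0 0 0 0" --pt "0.2 0 -0.525 0 0 0 0" --pt "0.2 0 -0.525 0 0 0 0" --pt "0.2 0 -0.525 0 0 0 0" --pt "0.2 0 -0.525 0 0 0 0"

```text
clock: 28.23
tcp_pos: [0.6187, 0.2098, 0.1823]
orientation: [3.14, -0.004, -0.0]
contact_force: [0.6, -0.9, -2.3]
grip_width: 0.035
```

Emit:
send_rows --pt "0.2 0.01 -0.012 0.08 0 0 0" --pt "0.2 0.01 -0.012 0.2 0 0 0" --pt "0.2 0.01 -0.012 0.34 0 0 0" --pt "0.2 0.01 -0.012 0.48 0 0 0" --pt "0.2 0.01 -0.012 0.6 0 0 0" --pt "0.2 0.01 -0.012 0.69 0 0 0" --pt "0.2 0.01 -0.012 0.75 0 0 0" --pt "0.2 0.01 -0.012 0.78 0 0 0" --pt "0.2 0.01 -0.012 0.8 0 0 0" --pt "0.2 0.01 -0.012 0.815 0 0 0" --pt "0.2 0.01 -0.012 0.83 0 0 0" --pt "0.2 0.01 -0.012 0.838 0 0 0" --pt "0.2 0.01 -0.012 0.845 0 0 0" --pt "0.2 0.01 -0.012 0.848 0 0 0" --pt "0.2 0.01 -0.012 0.848 0 0 0" --pt "0.2 0.01 -0.012 0.848 0 0 0"

```text
clock: 29.57
tcp_pos: [0.6204, 0.2139, 0.0562]
orientation: [-3.141, 0.0, -0.002]
contact_force: [-1.4, -1.9, 5.9]
grip_width: 0.0353
```

Emit:
send_rows --pt "0.45 0 0 0 0 0 0" --pt "0.5 0 0 0 0 0 0" --pt "0.6 0 0 0 0 0 0" --pt "0.8 0 0 0 0 0 0" --pt "1 0 0 0 0 0 0" --pt "1 0 0 0 0 0 0" --pt "1 0 0 0 0 0 0" --pt "1 0 0 -0.1 0 0 0" --pt "1 0 0 -0.25 0 0 0" --pt "1 0 0 -0.42 0 0 0" --pt "1 0 0 -0.6 0 0 0" --pt "1 0 0 -0.77 0 0 0" --pt "1 0 0 -0.85 0 0 0" --pt "1 -0.08 0.15 -0.85 0 0 0" --pt "1 -0.16 0.32 -0.85 0 0 0" --pt "1 -0.25 0.5 -0.85 0 0 0" --pt "1 -0.34 0.68 -0.85 0 0 0" --pt "1 -0.43 0.85 -0.85 0 0 0" --pt "1 -0.5 1 -0.85 0 0 0"

```text
clock: 31.15
tcp_pos: [0.5434, 0.0617, 0.1821]
orientation: [3.141, -0.002, -0.002]
contact_force: [-0.0, -0.9, 0.2]
grip_width: 0.0853
```

Emit:
send_rows --pt "1 -0.09 0.18 0 0 0 0" --pt "1 -0.18 0.36 0 0 0 0" --pt "1 -0.27 0.54 0 0 0 0" --pt "1 -0.36 0.72 0 0 0 0" --pt "1 -0.45 0.88 0 0 0 0" --pt "1 -0.53 1 0 0 0 0"

```text
clock: 31.65
tcp_pos: [0.4639, -0.0886, 0.1822]
orientation: [3.141, -0.004, -0.002]
contact_force: [0.2, -0.6, 0.4]
grip_width: 0.0853
```

Emit:
send_rows --pt "1 0 0.12 0 0 0 0" --pt "1 0 0.16 0 0 0 0" --pt "1 0 0.16 0 0 0 0" --pt "1 0 0.16 0 0 0 0" --pt "1 0 0.16 0 0 0 0"

```text
clock: 32.07
tcp_pos: [0.4659, -0.1089, 0.1826]
orientation: [-3.141, -0.003, 0.0]
contact_force: [-0.1, 0.2, -0.1]
grip_width: 0.0853
```

```bash
python3 -c "
from h import *
look('w8',[(.465,-.111,.098),T['yellow']+(.022,)])"
```

```text
[ 0.4658 -0.1088  0.1826] [-3.141e+00 -3.000e-03  0.000e+00] [ 0.7 -0.4  0.2] 0.08517641601067082
[280.78339201 223.63851943]
[280.43446532 190.24122931]
```

View pics/w8.png

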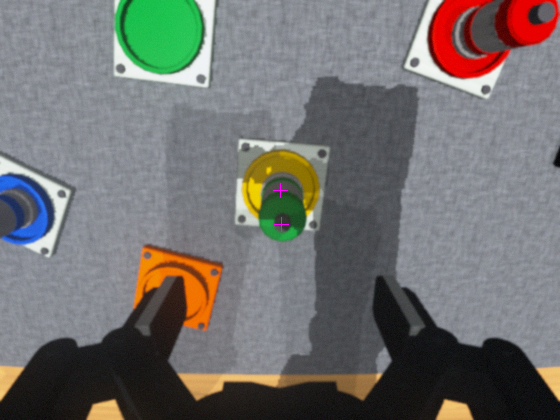

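The green stud at (282,223) matches. Descending.

Emit:
send_rows --pt "1 0 0.013 0.1 0 0 0" --pt "1 0 0.013 0.25 0 0 0" --pt "1 0 0.013 0.4 0 0 0" --pt "1 0 0.013 0.55 0 0 0" --pt "1 0 0.013 0.7 0 0 0" --pt "1 0 0.013 0.8 0 0 0" --pt "1 0 0.013 0.848 0 0 0" --pt "1 0 0.013 0.848 0 0 0" --pt "0.2 0 0.013 0.848 0 0 0" --pt "0.2 0 0.013 0.848 0 0 0" --pt "0.2 0 0.013 0.848 0 0 0" --pt "0.2 0 0.013 0.848 0 0 0" --pt "0.2 0 0.013 0.848 0 0 0" --pt "0.2 0 0.013 0.848 0 0 0" --pt "0.2 0 0.013 0.848 0 0 0" --pt "0.2 0 0.013 0.848 0 0 0"

```text
clock: 33.45
tcp_pos: [0.4661, -0.1122, 0.0565]
orientation: [3.141, -0.0, 0.003]
contact_force: [-1.1, 1.7, 5.4]
grip_width: 0.0351
```

Emit:
send_rows --pt "0.2 0 0 -0.05 0 0 0" --pt "0.2 0 0 -0.15 0 0 0" --pt "0.2 0 0 -0.28 0 0 0" --pt "0.2 0 0 -0.42 0 0 0" --pt "0.2 0 0 -0.56 0 0 0" --pt "0.2 0 0 -0.7 0 0 0" --pt "0.2 0 0 -0.8 0 0 0" --pt "0.2 0.06 -0.05 -0.85 0 0 0" --pt "0.2 0.16 -0.12 -0.85 0 0 0" --pt "0.2 0.28 -0.2 -0.85 0 0 0" --pt "0.2 0.42 -0.3 -0.85 0 0 0" --pt "0.2 0.56 -0.4 -0.85 0 0 0" --pt "0.2 0.7 -0.5 -0.85 0 0 0" --pt "0.2 0.82 -0.58 -0.85 0 0 0" --pt "0.2 0.9 -0.64 -0.85 0 0 0" --pt "0.2 0.93 -0.665 -0.85 0 0 0" --pt "0.2 0.93 -0.665 -0.85 0 0 0" --pt "0.2 0.93 -0.665 -0.85 0 0 0" --pt "0.2 0.93 -0.665 -0.85 0 0 0"

```text
clock: 35.03
tcp_pos: [0.6039, -0.0136, 0.1828]
orientation: [3.141, -0.002, -0.002]
contact_force: [0.3, -0.2, -1.8]
grip_width: 0.0352
```

```bash
python3 -c "
from h import *
look('w9',[T['green']+(.022,)])"
```

```text
[ 0.604  -0.0137  0.1829] [ 3.141e+00 -3.000e-03 -1.000e-03] [-0.2 -0.7 -1.8] 0.03500905267351602
[277.27713498 192.13765583]
```

View pics/w9.png

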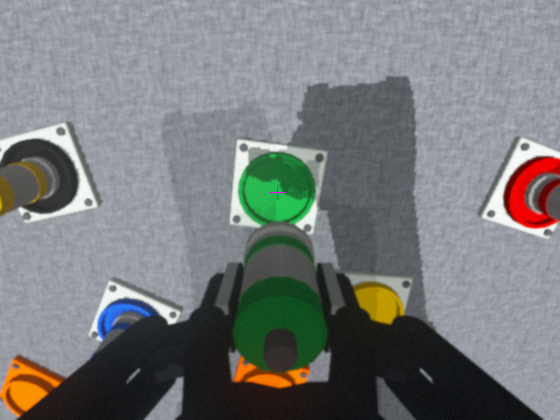

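The green dish centre at (277,189) sits within 2-3 mm of the target. Lowering.

Emit:
send_rows --pt "0.2 0.015 0 0.08 0 0 0" --pt "0.2 0.015 0 0.2 0 0 0" --pt "0.2 0.015 0 0.34 0 0 0" --pt "0.2 0.015 0 0.48 0 0 0" --pt "0.2 0.015 0 0.6 0 0 0" --pt "0.2 0.015 0 0.69 0 0 0" --pt "0.2 0.015 0 0.75 0 0 0" --pt "0.2 0.015 0 0.78 0 0 0" --pt "0.2 0.015 0 0.8 0 0 0" --pt "0.2 0.015 0 0.815 0 0 0" --pt "0.2 0.015 0 0.83 0 0 0" --pt "0.2 0.015 0 0.838 0 0 0" --pt "0.2 0.015 0 0.845 0 0 0" --pt "0.2 0.015 0 0.848 0 0 0" --pt "0.2 0.015 0 0.848 0 0 0" --pt "0.2 0.015 0 0.848 0 0 0"

```text
clock: 36.42
tcp_pos: [0.6077, -0.0125, 0.0566]
orientation: [-3.142, 0.0, -0.002]
contact_force: [-1.2, -0.3, 4.9]
grip_width: 0.0353
```

Emit:
send_rows --pt "0.45 0 0 0 0 0 0" --pt "0.5 0 0 0 0 0 0" --pt "0.6 0 0 0 0 0 0" --pt "0.8 0 0 0 0 0 0" --pt "1 0 0 0 0 0 0" --pt "1 0 0 0 0 0 0" --pt "1 0 0 0 0 0 0" --pt "1 0 0 -0.1 0 0 0" --pt "1 0 0 -0.25 0 0 0" --pt "1 0 0 -0.42 0 0 0" --pt "1 0 0 -0.6 0 0 0" --pt "1 0 0 -0.77 0 0 0" --pt "1 0 0 -0.85 0 0 0" --pt "1 0.02 -0.15 -0.85 0 0 0" --pt "1 0.04 -0.32 -0.85 0 0 0" --pt "1 0.06 -0.5 -0.85 0 0 0" --pt "1 0.08 -0.68 -0.85 0 0 0" --pt "1 0.09 -0.85 -0.85 0 0 0" --pt "1 0.09 -1 -0.85 0 0 0"

```text
clock: 38.0
tcp_pos: [0.6204, 0.1395, 0.1825]
orientation: [-3.141, -0.001, 0.001]
contact_force: [0.8, -0.3, 0.5]
grip_width: 0.0854
```

Emit:
send_rows --pt "1 0 -0.18 0 0 0 0" --pt "1 0 -0.36 0 0 0 0" --pt "1 0 -0.48 0 0 0 0" --pt "1 0 -0.505 0 0 0 0" --pt "1 0 -0.505 0 0 0 0" --pt "1 0 -0.505 0 0 0 0" --pt "1 0 -0.505 0 0 0 0"

```text
clock: 38.58
tcp_pos: [0.621, 0.2108, 0.183]
orientation: [3.14, -0.004, -0.0]
contact_force: [0.7, 0.2, -0.8]
grip_width: 0.0862
```

```bash
python3 -c "
from h import *
look('w10',[(.620,.213,.098)])"
```

```text
[0.6211 0.2108 0.1832] [ 3.14  -0.005 -0.   ] [-0.1  0.1  0.3] 0.08523017272602113
[274.40256796 223.65155379]
```

View pics/w10.png

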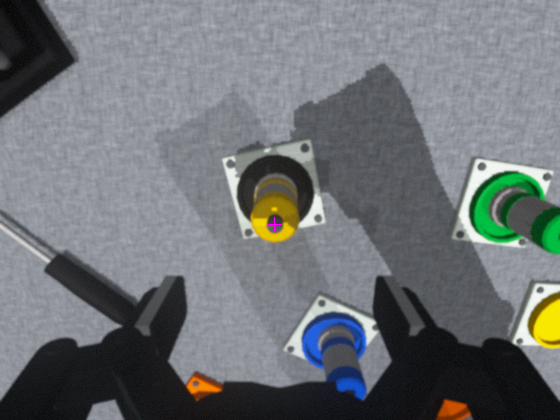

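The yellow stud at (275,223) is on the marker, and green is in green. Descending.

Emit:
send_rows --pt "1 0 -0.015 0.1 0 0 0" --pt "1 0 -0.015 0.25 0 0 0" --pt "1 0 -0.015 0.4 0 0 0" --pt "1 0 -0.015 0.55 0 0 0" --pt "1 0 -0.015 0.7 0 0 0" --pt "1 0 -0.015 0.8 0 0 0" --pt "1 0 -0.015 0.85 0 0 0" --pt "1 0 -0.015 0.85 0 0 0" --pt "0.2 0 -0.015 0.85 0 0 0" --pt "0.2 0 -0.015 0.85 0 0 0" --pt "0.2 0 -0.015 0.85 0 0 0" --pt "0.2 0 -0.015 0.85 0 0 0" --pt "0.2 0 -0.015 0.85 0 0 0" --pt "0.2 0 -0.015 0.85 0 0 0" --pt "0.2 0 -0.015 0.85 0 0 0" --pt "0.2 0 -0.015 0.85 0 0 0"

```text
clock: 39.97
tcp_pos: [0.6215, 0.2156, 0.0571]
orientation: [-3.141, 0.001, -0.003]
contact_force: [-1.0, -1.6, 6.9]
grip_width: 0.0355
```

Emit:
send_rows --pt "0.2 0 0 -0.05 0 0 0" --pt "0.2 0 0 -0.15 0 0 0" --pt "0.2 0 0 -0.28 0 0 0" --pt "0.2 0 0 -0.42 0 0 0" --pt "0.2 0 0 -0.56 0 0 0" --pt "0.2 0 0 -0.7 0 0 0" --pt "0.2 0 0 -0.8 0 0 0" --pt "0.2 -0.03 0.05 -0.85 0 0 0" --pt "0.2 -0.08 0.15 -0.85 0 0 0" --pt "0.2 -0.14 0.28 -0.85 0 0 0" --pt "0.2 -0.21 0.42 -0.85 0 0 0" --pt "0.2 -0.29 0.57 -0.85 0 0 0" --pt "0.2 -0.36 0.72 -0.85 0 0 0" --pt "0.2 -0.43 0.87 -0.85 0 0 0" --pt "0.2 -0.5 1 -0.85 0 0 0"

```text
clock: 41.22
tcp_pos: [0.5439, 0.0631, 0.1827]
orientation: [3.141, -0.002, -0.003]
contact_force: [0.4, 0.9, -1.2]
grip_width: 0.0349
```

Emit:
send_rows --pt "0.2 -0.08 0.15 0 0 0 0" --pt "0.2 -0.15 0.3 0 0 0 0" --pt "0.2 -0.23 0.45 0 0 0 0" --pt "0.2 -0.3 0.6 0 0 0 0" --pt "0.2 -0.38 0.75 0 0 0 0" --pt "0.2 -0.45 0.88 0 0 0 0" --pt "0.2 -0.51 1 0 0 0 0"

```text
clock: 41.8
tcp_pos: [0.4669, -0.0862, 0.1828]
orientation: [3.141, -0.002, -0.003]
contact_force: [0.1, -0.3, -2.7]
grip_width: 0.0353
```

Emit:
send_rows --pt "0.2 0 0.1 0 0 0 0" --pt "0.2 0 0.17 0 0 0 0" --pt "0.2 0 0.17 0 0 0 0" --pt "0.2 0 0.17 0 0 0 0" --pt "0.2 0 0.17 0 0 0 0"

```text
clock: 42.22
tcp_pos: [0.4693, -0.1089, 0.1832]
orientation: [-3.141, -0.002, 0.0]
contact_force: [-0.3, 0.3, -2.5]
grip_width: 0.0351
```

```bash
python3 -c "
from h import *
look('w11',[T['yellow']+(.022,)])"
```

```text
[ 0.4693 -0.1087  0.1832] [-3.141e+00 -2.000e-03  0.000e+00] [-0.3  0.3 -1. ] 0.03546985749001298
[280.38489103 193.60966333]
```

View pics/w11.png

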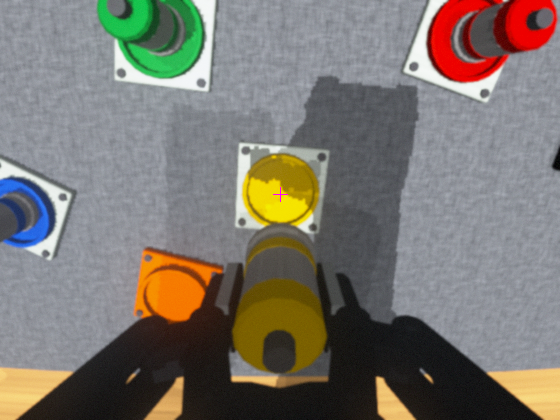

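The yellow dish centre is at (281,190). I'll shift 2 mm in -y and 1 mm in +x, then lower.

Emit:
send_rows --pt "0.2 0.007 0.013 0.08 0 0 0" --pt "0.2 0.007 0.013 0.2 0 0 0" --pt "0.2 0.007 0.013 0.34 0 0 0" --pt "0.2 0.007 0.013 0.48 0 0 0" --pt "0.2 0.007 0.013 0.6 0 0 0" --pt "0.2 0.007 0.013 0.69 0 0 0" --pt "0.2 0.007 0.013 0.75 0 0 0" --pt "0.2 0.007 0.013 0.78 0 0 0" --pt "0.2 0.007 0.013 0.8 0 0 0" --pt "0.2 0.007 0.013 0.815 0 0 0" --pt "0.2 0.007 0.013 0.83 0 0 0" --pt "0.2 0.007 0.013 0.838 0 0 0" --pt "0.2 0.007 0.013 0.845 0 0 0" --pt "0.2 0.007 0.013 0.848 0 0 0" --pt "0.2 0.007 0.013 0.848 0 0 0" --pt "0.2 0.007 0.013 0.848 0 0 0"

```text
clock: 43.6
tcp_pos: [0.4707, -0.1121, 0.057]
orientation: [3.141, -0.001, 0.002]
contact_force: [-1.7, 0.2, 5.1]
grip_width: 0.035
```

Emit:
send_rows --pt "0.45 0 0 0 0 0 0" --pt "0.5 0 0 0 0 0 0" --pt "0.6 0 0 0 0 0 0" --pt "0.8 0 0 0 0 0 0" --pt "1 0 0 0 0 0 0" --pt "1 0 0 0 0 0 0" --pt "1 0 0 0 0 0 0" --pt "1 0 0 -0.1 0 0 0" --pt "1 0 0 -0.25 0 0 0" --pt "1 0 0 -0.42 0 0 0" --pt "1 0 0 -0.6 0 0 0" --pt "1 0 0 -0.77 0 0 0" --pt "1 0 0 -0.92 0 0 0" --pt "1 0 0 -1 0 0 0" --pt "1 0 0 -1 0 0 0" --pt "1 0 0 -1 0 0 0"

```text
clock: 44.93
tcp_pos: [0.4704, -0.112, 0.2064]
orientation: [3.141, -0.0, 0.002]
contact_force: [-0.4, 0.5, 0.1]
grip_width: 0.0855
```

```bash
python3 -c "
from h import *
print(r.get_obs()['tcp_pos'])
cv2.imwrite('pics/s1.png',cv2.resize(r.grab_frame('scene')['pixels'][120:380,140:440,::-1],None,fx=2,fy=2,interpolation=cv2.INTER_CUBIC))
for n in('top','scene'):
  a=r.grab_frame(n)['pixels'][:,:,::-1].astype(int);b=cv2.imread(f'pics/{n}0.png').astype(int)
  y,x,v,u=(150,390,230,470) if n=='top' else (125,155,180,218)
  print(n,'case region diff',abs(a-b)[y:v,x:u].max(axis=2).mean())"
```

```text
[ 0.4703856 -0.1119803  0.2063898]
top case region diff 3.77859375
scene case region diff 7.346320346320346
```

View pics/s1.png

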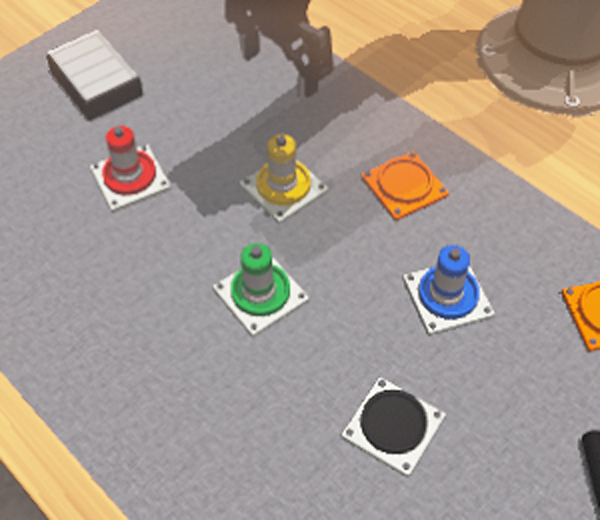

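All four sensors stand upright in their own colours: red (121,165), yellow (284,180), green (260,285) and blue (451,285). The black socket (394,422) is empty, and the case hasn't moved. The gripper is clear of everything, so I'm handing in.

```bash
python3 -c "
from bench import r
print(r.hand_in())"
```

```text
the job is handed in; nothing more can be done
None
```

All four sensors are now in the sockets of their own colour, and I handed the job in at about 45 s. I swapped blue and red first, then yellow and green, parking one of each pair in the black spare socket.

- **Final picture:** all four sensors stand upright in their dishes, the black socket is empty and the case looks unmoved. The open gripper is clear of everything, with the TCP at about 0.21 m.
- **Setting down:** each sensor was lowered slowly until it touched the floor. The contact force read 3 to 9 N before release.
- **Disagreement:** early on, the wrist and top cameras differed by about 4 mm. I split the difference and centred each placing with a wrist view, apart from the second parking in black. The dishes allow 11 mm of play.
- **Less certain:** the pixel comparison of the case area showed small differences (mean 4 to 7 of 255). I put these down to light and shadow, since the case looks in place.

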